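# Clamp the capsule filler's plates

## Robot

A 6-joint arm with a two-finger parallel gripper is mounted at the origin on the work surface. World frame = base frame: x ahead of the robot, y to its left, z up, the work surface at z = 0. Lengths are in mm, angles in rad, forces in N, time in s.
With the tool pointing down it reaches from about 400 to 925 mm from the base axis. Payload 12.5 kg.
Tool frame: the origin (TCP) lies midway between the tips of the shut fingers; the grasp point (between the pads) lies 19 mm behind it; z points along the fingers, y is the line along which they close (so a half turn about z gives the same grasp; the last joint's range is limited). The gripper opens to 95 mm and grips with 3 to 60 N. Pads are 20 mm wide; open, the fingers measure 119 mm over their backs; the gripper's body (75 mm by 180 mm) begins 59 mm behind the grasp point.
Start: joints at [-1.336, 0.491, 1.559, -0, 1.092, -0.106], TCP at [208.924, -589.065, 214.661] pointing down, gripper open.
Joint ranges: [-3.1, 3.1], [-0.84, 2.19], [0.05, 2.79], [-1.13, 4.28], [0.06, 2.93], [-2.69, 2.69]. Speed limits (rad/s): [2.22, 2.22, 2.79, 3.14, 3.14, 3.14].

## Interface

Orientations are given as [roll, pitch, yaw] about the fixed x, y, z axes, in that order (R = Rz(yaw) Ry(pitch) Rx(roll)).
In Python, from cell import * gives the robot as it stands.
- The arm moves only by the tool servo_tool, never from a script. Its argument "moves" is one flat list of numbers, 5 for each row, row after row: the shift along the world's x, y, z as a fraction of full scale, then the turn about the world's z as a fraction of full scale, then the opening, from 0 (shut) to 1 (fully open). A call has 1 to 12 rows; each row is the pose to reach, as a shift and turn from the pose commanded when the call began, turning the shorter way round; what a row does not reach only later rows make up. Full scale, the value 1, is 400 mm for a shift and 180 degrees for a turn. A row lasts 1/12 s, in which the tool goes at most 41.7 mm and 7.16 degrees, less where a joint would pass 70% of its speed; a pose out of reach is approached as far as the arm can. A call with a number of a shift or a turn outside -1 to 1 is refused whole. A call with a gripper value outside its range is refused whole. The fingers move at their own pace and stop on an object; the grip force is fixed at half the most. Time passes only in rows, so rows that repeat a pose let the fingers close. It gives the time, the measured TCP pose, the force, the opening and the grip force at its end, in the units of the state.
- state(): the state, without advancing time (a new reading comes with each control period).
- read_camera(name): name is "scene" or "side" or "wrist"; returns (picture, depth): 400x640x3 uint8, blue, green, red; 400x640 float32, mm along the optical axis (not along the pixel's ray), 0 where there is no reading.
- get_calibration(name): a dict with "K" (3x3 intrinsics, pixels), "R" (3x3) and "t" (3): a world point X has camera coordinates R X + t. Camera axes: x right, y down, z forward; pixel columns grow to the right and rows downward; lengths in mm; the calibration is good to about 2 mm. The wrist camera is an equidistant fisheye: a pixel r from the principal point sees the ray r / f radians off the axis. A picture is of the moment at which its call begins: read the wrist's pose just before it. get_calibration takes no time and is no camera call; for the wrist camera it gives the pose at the moment of the call.
- job_done(): hands the job in; it is judged then, once.
The state is a dict: "t": time; "joints": joint angles; "qvel": joint speeds; "tau": joint torques, N m; "eef_pos": TCP position; "tcp_rot": TCP orientation; "ft_force": force on the tool from outside, world axes, zero at the start; "moment": the same for the moment, N m; "opening": opening from 0.0 (shut) to 1.0 (fully open); "grip_force": force on a finger pad.
Only numpy, scipy, OpenCV 4.12 (cv2) and the standard library are available. Lean on these libraries where they do the work, as an engineer would, in place of code of your own. Each camera call takes 0.05 s, during which the arm holds its last target. There are 200 camera calls.

## Task

Set up the hand capsule filler: lay the loose hole plate squarely on the matching plate that sits on the white base, edges flush, and let go of it; then grip the upright steel spindle and turn it until you feel its flat squarely facing straight away from the plates. Then lower the tongued collar over the spindle, set screw over that flat and tongue lying on the top plate, and finish while still gripping the collar and pressing it down firmly on the plate (about 8 N), not letting go. Leave the other things on the counter where they are.

Things in the scene. Friction and masses are not known exactly. Their poses are not given: they have to be found in the camera images.
- filler: Capsule filler, fixed: white base board 230 x 130 x 16 mm on the counter; origin under its centre, x along the 230 mm side from the plates towards the spindle. On it a fixed aluminium hole plate 110 (x) x 60 (y) x 12 mm centred at x = -45 mm, top 28 mm above the counter; the spindle stands at x = +45 mm, y = 0; a low steel bar (8 mm high) lies across it at x = +100 mm.
- pile_top (a point): Centre of the top face of the fixed plate (28 mm above the counter); axes as filler.
- plate: Loose aluminium plate with 8 x 4 shallow dark holes, 110 (its x) x 60 (its y) x 12 mm, 0.22 kg, flat on the counter to the left or right of the filler (the collar on the other side); origin at the centre of its underside. Alike to the fixed plate and symmetrical: either way round will do.
- shaft: Upper part of the spindle: upright bar, 20 mm diameter, one flat along its length (D section), 46 mm long, top 80 mm above the counter, top bevelled 3 mm. Origin on the axis, 34 mm up, at the flat's lower end. The flat faces its +x, 6 mm from the axis: pinched across the flat it is 16 mm, elsewhere up to 20. Squeezed by a finger on the flat it turns square to it. Below, the spindle is round.
- flat (a point): Middle of the spindle's flat, 6 mm from its axis, 57 mm above the counter. Wanted: facing straight away from the plates (shaft x along filler x). At the start the shaft is turned 0.5 to 1.4 rad counter-clockwise (from above) from there. It turns freely on the spot with light friction (0.04 N m) and stays where it is left.
- collar: Loose dark steel clamp collar, 0.15 kg, flat on the counter: eight-sided ring 44 mm across faces (two look along its +-y), 22 mm high, bore 23 mm; origin at the centre of its underside. A tongue 18 mm wide, 8 mm thick, level with the underside, reaches to -62 mm along x; the set screw is across from it, at +x. In place, its underside is 40 mm above the counter, tongue on the top plate.
- screw (a point): Outer end of the collar's set screw, 29 mm from the collar's centre along its +x, 11 mm above the underside. The screw's tip (5 mm wide, 8 to 14 mm above the underside) stands inside the bore, 7.5 mm from the centre, so the collar passes down the spindle only with the screw over the flat.
- bowl: Bystander: footed steel bowl of capsules, 140 mm across, 100 mm high; origin under its centre.
- tub: Bystander: white screw-top tub, 84 mm across, 100 mm high; origin under its centre.
- cylinder_glass: Bystander: glass beaker-like measure, 44 mm across, 170 mm high; origin under its centre.
- spacer: Bystander: plain round steel spacer ring, 38 mm across, 14 mm high, with no tongue or screw; origin under its centre.
- spatula: Bystander: spatula 180 mm long lying on the counter; origin near its middle.
- tamper: Bystander: small steel tamper, foot 44 mm across, black knob, 57 mm high; origin under its centre.
- amber: Bystander: amber glass jar with white cap, 48 mm across, 85 mm high; origin under its centre.
Not all that is in view belongs to the job. What is meant by the plate is not red, and is the larger of those in its own colour.

How it is judged:
By the outcome, as a careful person would: the job done as asked, in the order asked, and still so for the second after the job is handed in, while the arm keeps its last pose, push and grip.
It also fails if it takes over 64 s, if anything falls off the work surface, if the arm or the gripper's body presses on something with over 40 N, if the wrist force passes 120 N, or if a joint passes its speed limit or range.

## Working session

There is one attempt and no reset: what is moved stays moved. The work goes in short steps, Python scripts to look and compute and a tool call to move; the robot and the scene stay as the last step left them, time stands still between calls to the robot, and variables do not carry over. Pictures are saved under pics/ and viewed, at most 11 in all, crops included, and the job is handed in when it is done.

Besides the shell and the picture viewer there is one more tool, called after "Request:" as name(argument=value, ...) on one line, values as JSON. servo_tool: Moves the arm, as the interface text tells. Its arguments: {"type":"object","properties":{"moves":{"type":"array"}},"required":["moves"]}

```bash
mkdir -p pics; ls
python3 - <<'E'
from cell import *
import cv2,numpy as np
s=state();print(s)
for n in("scene","side"):
    p,d=read_camera(n);cv2.imwrite(f"pics/{n}.png",p);np.savez(f"{n}.npz",p=p,d=d,**get_calibration(n))
    c=get_calibration(n);print(n,c, (d>0).mean())
E
```

```text
pics
{'t': 0.0, 'joints': array([-1.33558634e+00,  4.91585288e-01,  1.55949822e+00,  2.94204772e-06,
        1.09169565e+00, -1.05580388e-01]), 'qvel': array([-2.56716078e-04,  5.10652461e-05, -4.37909046e-04,  9.56170526e-04,
        5.61883632e-04,  1.76831472e-03]), 'tau': array([-3.15001897e-03, -6.12652874e+01, -2.58179730e+01,  6.90667494e-02,
        4.82817425e-02, -1.76949629e-04]), 'eef_pos': array([ 208.86623853, -588.78409946,  214.02897208]), 'tcp_rot': array([-3.14041302e+00, -1.27634366e-04,  3.40788946e-01]), 'ft_force': array([0.21121243, 0.62592557, 0.43129301]), 'moment': array([-0.02351089,  0.02653626, -0.03606603]), 'grip_force': 0.0, 'opening': 1.0001653393681473}
scene {'K': array([[409.45202338,   0.        , 316.70390978],
       [  0.        , 409.45202338, 192.48750056],
       [  0.        ,   0.        ,   1.        ]]), 'R': array([[ 6.20368847e-01,  7.84310202e-01, -7.57176979e-06],
       [ 4.66957678e-01, -3.69359062e-01, -8.03445337e-01],
       [-6.30153172e-01,  4.98428922e-01, -5.95378526e-01]]), 't': array([-314.18471053, -184.93674998, 1460.52998344])} 0.99558203125
side {'K': array([[370.6575506 ,   0.        , 319.61228234],
       [  0.        , 370.6575506 , 202.05088689],
       [  0.        ,   0.        ,   1.        ]]), 'R': array([[-0.9985853 , -0.05136908, -0.01373352],
       [-0.01312286,  0.48837328, -0.87253615],
       [ 0.05152846, -0.87112155, -0.48835649]]), 't': array([ 509.97643259,   59.06429355, 1274.44643781])} 0.99602734375
```

View pics/scene.png

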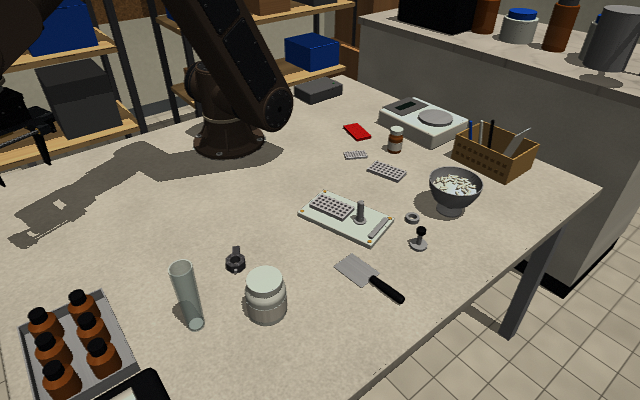

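View pics/side.png

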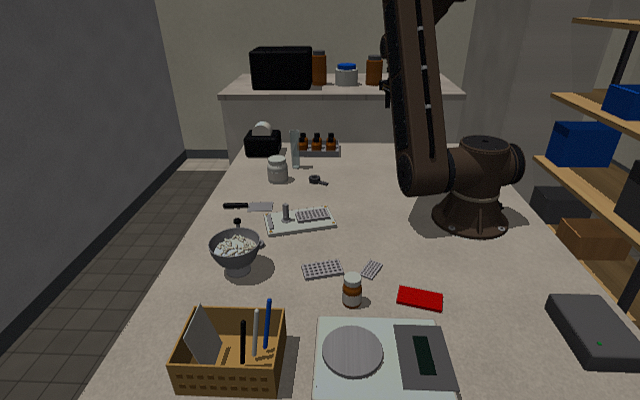

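Scene view: candidates for the plate are the large grey hole plate (386,171), the small grey one (355,155), the red one (357,131) and the fixed plate on the base (331,206). I choose (386,171). The collar candidates are the tongued dark ring (235,262), which I choose, and the plain spacer (412,217). The spindle is at (361,210). In the side view the plate is at (322,269) and the collar at (317,180).

```bash
cat > h.py <<'E'
import cv2,numpy as np
def load(n): 
    z=np.load(f"{n}.npz"); return z
def dep(z,u,v):
    K,R,t=z['K'],z['R'],z['t']; d=z['d'][int(v),int(u)]
    c=np.array([(u-K[0,2])/K[0,0],(v-K[1,2])/K[1,1],1])*d
    return R.T@(c-t)
def ray(z,uv,h):
    K,R,t=z['K'],z['R'],z['t']; uv=np.atleast_2d(uv).astype(float)
    if 'wrist' in z:
        x=(uv-K[:2,2])/np.diag(K)[:2]; th=np.linalg.norm(x,axis=1,keepdims=True)
        c=np.hstack([x/np.maximum(th,1e-9)*np.sin(th),np.cos(th)])
    else: c=np.hstack([(uv-K[:2,2])/np.diag(K)[:2],np.ones((len(uv),1))])
    o=-R.T@t; w=c@R
    return o+w*((h-o[2])/w[:,2:3])
E
python3 - <<'E'
from h import *
for n,P in(("scene",dict(plate=(386,171),small=(355,155),fixed=(331,206),spindle=(361,203),collar=(235,262),tongue=(236,250),spacer=(412,217),amber=(396,138),glass=(181,266),tub=(265,280),bowl=(455,185),tamper=(421,231),b1=(299,214),b2=(324,191),b3=(393,218),b4=(370,241))),("side",dict(plate=(322,269),fixed=(313,214),spindle=(286,206),collar=(314,179)))):
    z=load(n)
    for k,(u,v) in P.items(): print(n,k,dep(z,u,v).round(0))
z=load("scene");a=z['p'];cv2.imwrite("pics/crop.png",cv2.resize(np.hstack([a[115:255,290:450],a[190:330,180:320]]),None,fx=2.6,fy=2.6,interpolation=2))
from cell import *
print(get_calibration("wrist"))
E
```

```text
scene plate [494. 288.   9.]
scene small [362. 277.   8.]
scene fixed [541.  22.  29.]
scene spindle [628.  47.  80.]
scene collar [ 537. -275.    1.]
scene tongue [ 510. -256.    7.]
scene spacer [693. 182.   6.]
scene amber [427. 397.  60.]
scene glass [ 624. -418.  153.]
scene tub [ 709. -291.  101.]
scene bowl [733. 291.  87.]
scene tamper [777. 107.  56.]
scene b1 [498. -54.  11.]
scene b2 [464.  61.  17.]
scene b3 [671. 130.  15.]
scene b4 [698.  18.  17.]
side plate [489. 297.  13.]
side fixed [532.  25.  27.]
side spindle [618.  57.  75.]
side collar [ 547. -259.   22.]
{'K': array([[309.70691629,   0.        , 313.2390273 ],
       [  0.        , 309.70691629, 198.30352792],
       [  0.        ,   0.        ,   1.        ]]), 'R': array([[ 0.33338072, -0.9427912 , -0.00143113],
       [-0.90840881, -0.32162822,  0.26711183],
       [-0.25229098, -0.08774988, -0.96366448]]), 't': array([-624.14102403,  -29.934001  ,  391.12453602])}
```

View pics/crop.png

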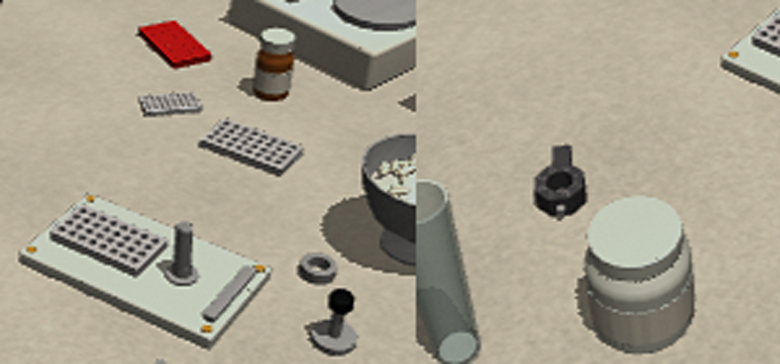

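Request:
servo_tool(moves=[0.64,0.77,0.1,0,1,0.64,0.77,0.1,0,1,0.64,0.77,0.1,0,1,0.64,0.77,0.1,0,1,0.64,0.77,0.1,0,1,0.64,0.77,0.1,0,1,0.64,0.77,0.1,0,1,0.64,0.77,0.1,0,1,0.64,0.77,0.1,0,1,0.64,0.77,0.1,0,1,0.64,0.77,0.1,0,1,0.64,0.77,0.1,0,1])

```text
t: 1.1
eef_pos: [465.5, -280.0, 254.5]
tcp_rot: [-3.142, 0.0, 0.344]
ft_force: [-0.8, -0.3, -0.7]
opening: 0.999
grip_force: 0.0
```

```bash
cat > snap.py <<'E'
import sys
from cell import *
import cv2,numpy as np
n=sys.argv[1]; s=state(); c=get_calibration("wrist"); p,d=read_camera("wrist")
np.savez(n+".npz",p=p,d=d,wrist=1,**c); cv2.imwrite(f"pics/{n}.png",p)
print(round(s['t'],2),s['eef_pos'].round(1),s['tcp_rot'].round(4),s['ft_force'].round(1),'op mm',round(s['opening']*95,2),s['grip_force'])
E
python3 snap.py w1
```

```text
1.1 [ 465.5 -280.   254.5] [-3.1415e+00  2.0000e-04  3.4370e-01] [-0.8 -0.3 -0.7] op mm 94.89 0.0
```

Request:
servo_tool(moves=[0.05,0.65,0,0,1,0.05,0.65,0,0,1,0.05,0.65,0,0,1,0.05,0.65,0,0,1,0.05,0.65,0,0,1,0.05,0.65,0,0,1,0.05,0.65,0,0,1,0.05,0.65,0,0,1,0.05,0.65,0,0,1])

```text
t: 1.9
eef_pos: [484.8, -22.0, 254.5]
tcp_rot: [3.141, 0.0, 0.341]
ft_force: [0.1, 0.2, 0.2]
opening: 1.001
grip_force: 0.0
```

```bash
python3 snap.py w2; python3 -c "
import cv2,numpy as np
cv2.imwrite('pics/a.png',np.vstack([cv2.resize(cv2.imread(f'pics/w{i}.png')[0:400],(480,300)) for i in (1,2)]))"
```

```text
1.9 [484.8 -22.  254.5] [3.1413e+00 4.0000e-04 3.4100e-01] [0.1 0.2 0.2] op mm 95.11 0.0
```

View pics/a.png

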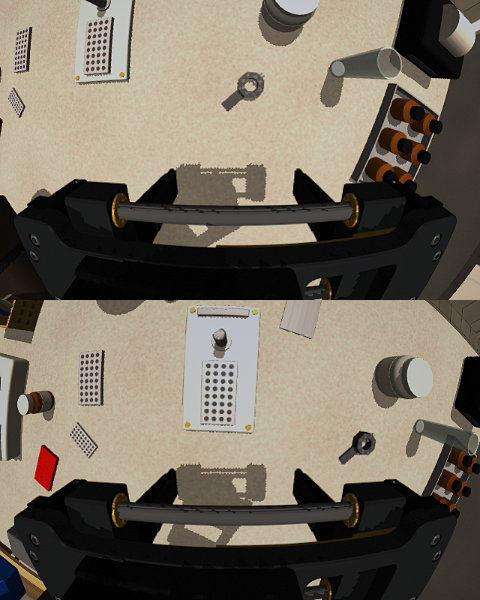

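w1/w2 show it all (×4/3 for full resolution). In w2 the base is at (294,123) with the fixed plate on it and the spindle at (293,120/450·…top). The loose plate is at (122,102). In w1 the collar is at (333,115), tongue to the lower left.

```bash
cat >> h.py <<'E'
def cloud(z):
    K,R,t=z['K'],z['R'],z['t']; v,u=np.mgrid[:400,:640]
    uv=np.stack([u,v],-1).reshape(-1,2)
    x=(uv-K[:2,2])/np.diag(K)[:2]; th=np.linalg.norm(x,axis=1,keepdims=True)
    c=np.hstack([x/np.maximum(th,1e-9)*np.tan(th),np.ones((len(x),1))])*z['d'].reshape(-1,1)
    return ((c-t)@R).reshape(400,640,3)
def blob(z,m,seed,h):
    n,l,st,ce=cv2.connectedComponentsWithStats(m.astype(np.uint8))
    ids=[i for i in range(1,n) if st[i,4]>15]
    i=min(ids,key=lambda i:np.hypot(*(ce[i]-seed)))
    cs,_=cv2.findContours((l==i).astype(np.uint8),0,1)
    c=max(cs,key=cv2.contourArea)[:,0]
    P=ray(z,c,h)[:,:2]
    r=cv2.minAreaRect(P.astype(np.float32))
    return st[i],ce[i],r,l==i,P
E
python3 - <<'E'
from h import *
z=load("w2");X=cloud(z)
H=X[...,2]
print("counter z",np.median(H[150:200,200:240]), H[150:200,200:240].std())
for nm,lo,hi,seed,h in(("base",9,22,(294,123),16),("fixed",23,34,(291,122),28),("plate",7,16,(122,102),12),("spindle",70,90,(293,118),80)):
    m=(H>lo)&(H<hi)
    st,ce,r,l,P=blob(z,m,seed,h); print(nm,st,ce.round(1),np.round(r[0],1),np.round(r[1],1),round(r[2],2),'medz',np.median(H[l]).round(1))
for n,seed in(("w1",(333,115)),("w2",(485,193))):
    z=load(n);H=cloud(z)[...,2]; m=(H>4)&(H<30)
    st,ce,r,l,P=blob(z,m,seed,11);print(n,st,ce.round(1),np.round(r[0],1),np.round(r[1],1),round(r[2],2))
    m=(H>17)&(H<26)
    st,ce,r,l,P=blob(z,m,seed,22);print("top",st,cv2.minEnclosingCircle(P.astype(np.float32)))
    Q=cloud(z)[l];print(Q.mean(0))
    m=(H>4)&(H<12)
    st,ce,r,l,P=blob(z,m,np.array(ce)+[-20,20],8);print("tongue",st,np.round(r[0],1),np.round(r[1],1),round(r[2],2))
E
```

```text
counter z -0.08522303991553751 23.228500425631626
base [  243     7   105   171 11275] [295.1  85. ] [578.5  38.8] [229.1 130.3] 16.61 medz 15.8
fixed [ 267   80   50   87 3970] [291.4 123.1] [535.7  26.4] [110.5  60.4] 17.08 medz 27.9
plate [ 104   66   34   74 2248] [120.1 103.3] [490.3 290.5] [110.2  63.6] 15.44 medz 12.0
spindle [283  38  18  17 222] [292.5  46.8] [619.5  49.7] [17.6 19.8] 57.4 medz 79.1
w1 [ 295   96   58   51 1157] [326.7 119.2] [ 533.  -272.3] [45.4 91.1] 61.71
top [317  96  35  35 692] ((547.9257202148438, -279.5777587890625), 24.074249267578125)
[ 547.79498747 -279.48664721   21.80294171]
tongue [295 119  31  28 397] [ 511.3 -258.8] [18.8 40.5] 61.38
w2 [452 175  49  44 965] [479.6 195. ] [ 536.1 -266.6] [55.3 91.2] 37.16
top [475 177  26  30 471] ((547.6123046875, -278.03057861328125), 24.782390594482422)
[ 547.18156894 -277.81893719   21.41192197]
tongue [452 175  38  44 355] [ 531.1 -263. ] [28. 83.] 74.09
```

Request:
servo_tool(moves=[-0.16,0.72,-0.12,-0.016,1,-0.16,0.72,-0.12,-0.016,1,-0.16,0.72,-0.12,-0.016,1,-0.16,0.72,-0.12,-0.016,1,-0.16,0.72,-0.12,-0.016,1,-0.16,0.72,-0.12,-0.016,1,-0.16,0.72,-0.12,-0.016,1,-0.16,0.72,-0.12,-0.016,1,-0.16,0.72,-0.12,-0.016,1])

```text
t: 2.7
eef_pos: [421.1, 267.3, 205.9]
tcp_rot: [3.141, 0.001, 0.292]
ft_force: [0.1, -0.1, -0.0]
opening: 0.999
grip_force: 0.0
```

```bash
python3 snap.py w3
python3 - <<'E'
from h import *
z=load("w3");X=cloud(z);H=X[...,2]
P=np.array([490,290,12.]);c=z['R']@P+z['t'];th=np.arctan2(np.hypot(c[0],c[1]),c[2]);s=c[:2]/np.hypot(c[0],c[1])*th*310+z['K'][:2,2];print(s)
for lo in (5,8,10):
    st,ce,r,l,Q=blob(z,(H>lo)&(H<16),s,12);print(st,ce,np.round(r[0],1),np.round(r[1],1),round(r[2],2),np.median(H[l]))
# dark holes
g=z['p'].mean(2); k=cv2.erode(cv2.morphologyEx(l.astype(np.uint8),cv2.MORPH_CLOSE,np.ones((7,7))),np.ones((5,5)))
med=np.median(g[k>0]);n,L,S,C=cv2.connectedComponentsWithStats(((g<med*.65)&(k>0)).astype(np.uint8));C=C[1:][S[1:,4]>8]
W=ray(z,C,12)[:,:2].astype(np.float32);r=cv2.minAreaRect(W);print(len(C),W.mean(0),r)
j=(H>45)&(H<95)&(X[...,0]>380)&(X[...,0]<480)&(X[...,1]>340)&(X[...,1]<450)
print('jar',X[j].min(0),X[j].max(0),X[j&(H>80)].mean(0))
E
```

```text
2.7 [421.1 267.3 205.9] [3.1413e+00 1.2000e-03 2.9180e-01] [ 0.1 -0.1 -0. ] op mm 94.94 0.0
[311.81445035 116.3601083 ]
[ 284   70   53   93 4710] [309.84968153 116.32802548] [489.7 292.1] [109.8  60.1] 15.37 11.896473220898216
[ 284   70   53   93 4710] [309.84968153 116.32802548] [489.7 292.1] [109.8  60.1] 15.37 11.896473220898216
[ 284   70   53   93 4655] [309.80150376 116.3972073 ] [489.7 292.2] [109.6  60. ] 15.51 11.909710938784997
32 [489.24088 292.32684] ((489.2162780761719, 292.35736083984375), (91.11422729492188, 39.1817741394043), 15.73740291595459)
jar [388.7164583  388.31569229  45.00410986] [434.20811473 433.43852397  87.10105017] [410.51646191 411.03236132  84.72852888]
```

Request:
servo_tool(moves=[0.171,0.0625,-0.05,-0.0063,1,0.171,0.0625,-0.15,-0.0063,1,0.171,0.0625,-0.25,-0.0063,1,0.171,0.0625,-0.35,-0.0063,1,0.171,0.0625,-0.45,-0.0063,1,0.171,0.0625,-0.505,-0.0063,1,0.171,0.0625,-0.505,-0.0063,1,0.171,0.0625,-0.505,-0.0063,0.4,0.171,0.0625,-0.505,-0.0063,0.4,0.171,0.0625,-0.505,-0.0063,0.4,0.171,0.0625,-0.505,-0.0063,0.4,0.171,0.0625,-0.505,-0.0063,0.4])

```text
t: 3.75
eef_pos: [489.8, 291.4, 5.1]
tcp_rot: [3.142, -0.001, 0.27]
ft_force: [0.4, -0.1, -0.1]
opening: 0.703
grip_force: 0.0
```

Request:
servo_tool(moves=[0,0,0,0,0.4,0,0,0,0,0.4,0,0,0,0,0.4,0,0,0,0,0.4,0,0,0,0,0.4,0,0,0.05,0,0.4,0,0,0.15,0,0.4,0,0,0.2,0,0.4,0,0,0.2,0,0.4])

```text
t: 4.5
eef_pos: [490.7, 292.9, 88.4]
tcp_rot: [-3.141, -0.006, 0.271]
ft_force: [1.5, -0.0, -1.5]
opening: 0.624
grip_force: 30.0
```

Run:
```python
from h import *
z=load("w2");X=cloud(z);H=X[...,2]
st,ce,r,l,Q=blob(z,(H>23)&(H<34),(291,122),28)
g=z['p'].mean(2); k=cv2.erode(cv2.morphologyEx(l.astype(np.uint8),cv2.MORPH_CLOSE,np.ones((7,7))),np.ones((5,5)))
med=np.median(g[k>0]);n,L,S,C=cv2.connectedComponentsWithStats(((g<med*.65)&(k>0)).astype(np.uint8));C=C[1:][S[1:,4]>8]
W=ray(z,C,28)[:,:2].astype(np.float32);r=cv2.minAreaRect(W);print(len(C),W.mean(0),r)
```

```text
32 [535.7889    26.281113] ((535.7803344726562, 26.244239807128906), (91.27188110351562, 39.35783386230469), 16.468555450439453)
```

Request:
servo_tool(moves=[0.1125,-0.666,0,0.0065,0.4,0.1125,-0.666,0,0.0065,0.4,0.1125,-0.666,0,0.0065,0.4,0.1125,-0.666,0,0.0065,0.4,0.1125,-0.666,0,0.0065,0.4,0.1125,-0.666,0,0.0065,0.4,0.1125,-0.666,0,0.0065,0.4,0.1125,-0.666,0,0.0065,0.4,0.1125,-0.666,0,0.0065,0.4,0.1125,-0.666,0,0.0065,0.4])

```text
t: 5.33
eef_pos: [533.7, 26.1, 83.8]
tcp_rot: [-3.141, 0.001, 0.291]
ft_force: [0.4, 0.3, -2.7]
opening: 0.628
grip_force: 30.0
```

```bash
python3 snap.py w4
```

```text
5.33 [533.7  26.1  83.8] [-3.141e+00  1.400e-03  2.911e-01] [ 0.4  0.3 -2.7] op mm 59.62 29.997715651988983
```

Request:
servo_tool(moves=[0.005,0.0005,-0.04,0,0.4,0.005,0.0005,-0.08,0,0.4,0.005,0.0005,-0.11,0,0.4,0.005,0.0005,-0.117,0,0.4,0.005,0.0005,-0.117,0,0.4,0.005,0.0005,-0.117,0,0.4])

```text
t: 5.88
eef_pos: [536.4, 26.4, 38.1]
tcp_rot: [3.142, -0.0, 0.292]
ft_force: [0.3, 0.0, -2.8]
opening: 0.627
grip_force: 30.0
```

Request:
servo_tool(moves=[-0.0018,0,-0.005,0,0.4,-0.0018,0,-0.009,0,0.4,-0.0018,0,-0.012,0,0.4,-0.0018,0,-0.0125,0,0.4])

```text
t: 6.22
eef_pos: [535.7, 25.7, 33.0]
tcp_rot: [3.141, -0.0, 0.291]
ft_force: [-0.8, 0.6, 1.1]
opening: 0.628
grip_force: 30.0
```

Request:
servo_tool(moves=[0,0.001,0,0,0.4,0,0.001,0,0,1,0,0.001,0,0,1,0,0.001,0,0,1,0,0.001,0,0,1,0,0.001,0.1,0,1,0,0.001,0.2,0,1,-0.1,-0.04,0.3,0,1,-0.16,-0.05,0.4,0,1,-0.165,-0.05,0.47,0,1,-0.165,-0.05,0.47,0,1,-0.165,-0.05,0.47,0,1])

```text
t: 7.22
eef_pos: [470.0, 5.5, 223.5]
tcp_rot: [3.139, -0.005, 0.291]
ft_force: [0.3, 0.2, -0.2]
opening: 1.0
grip_force: 0.0
```

```bash
python3 snap.py w5
python3 - <<'E'
from h import *
z=load("w5");X=cloud(z);H=X[...,2]
for nm,lo,hi,h,s in(("plate",35,45,40,(310,118)),("base",9,22,16,(300,90))):
    st,ce,r,l,Q=blob(z,(H>lo)&(H<hi),s,h);print(nm,st,ce,np.round(r[0],1),np.round(r[1],1),round(r[2],2),np.median(H[l]))
    if nm=="plate": lp=l
print("rows 28:",((H>24)&(H<33)).sum())
p=z['p'];cv2.imwrite("pics/c5.png",cv2.resize(p[0:200,210:410],None,fx=3,fy=3,interpolation=2))
st,ce,r,l,Q=blob(z,(H>76)&(H<84),(300,40),80);print(st,ce,np.mean(X[l],0));
h=cv2.convexHull(Q.astype(np.float32))[:,0]
# edges of top outline: longest hull edge = flat
e=np.roll(h,-1,0)-h;n=np.hypot(*e.T);
for i in np.argsort(-n)[:4]: print(n[i],np.degrees(np.arctan2(*e[i][::-1])),h[i])
E
```

```text
7.22 [470.    5.5 223.5] [ 3.1392 -0.0051  0.2908] [ 0.3  0.2 -0.2] op mm 94.96 0.0
plate [ 285   73   54   96 4968] [311.91686795 120.42330918] [535.7  26.9] [109.6  59.7] 16.94 39.894163365167
base [  259     0   108   177 12518] [312.38001278  81.07525164] [577.7  38.7] [225.1 130. ] 16.48 15.782454133102245
rows 28: 2461
[302  27  21  18 244] [313.02459016  35.99590164] [620.84646579  50.74754114  79.10482472]
8.077501 148.61792 [625.7094    56.410908]
7.3241267 -56.14231 [612.32654   48.234116]
6.379247 -93.33105 [612.12805   56.517006]
6.2031126 -134.3219 [616.4621    60.954872]
```

View pics/c5.png

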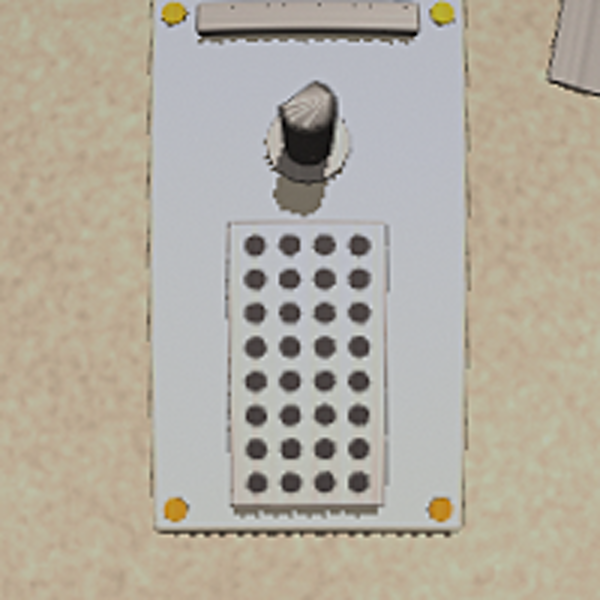

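Plate is at (535.7, 26.9), z 39.9, yaw 16.9°, so it lies flush. In the crop the spindle's flat edge runs from (280,105) to (316,82), facing up-left, about 0.7 rad from the filler's x.

Request:
servo_tool(moves=[0.379,0.116,-0.15,0.717,0.5,0.379,0.116,-0.15,0.717,0.5,0.379,0.116,-0.15,0.717,0.5,0.379,0.116,-0.15,0.717,0.5,0.379,0.116,-0.15,0.717,0.5,0.379,0.116,-0.15,0.717,0.5,0.379,0.116,-0.15,0.717,0.5,0.379,0.116,-0.15,0.717,0.5,0.379,0.116,-0.15,0.717,0.5,0.379,0.116,-0.15,0.717,0.5,0.379,0.116,-0.15,0.717,0.5,0.379,0.116,-0.15,0.717,0.5])

```text
t: 8.27
eef_pos: [620.9, 52.4, 158.0]
tcp_rot: [-3.138, -0.001, 1.798]
ft_force: [-0.3, -0.5, 0.3]
opening: 0.498
grip_force: 0.0
```

Request:
servo_tool(moves=[0,0,0,0.25,0.5,0,0,0,0.25,0.5,0,0,0,0.25,0.5,0,0,0,0.25,0.5,0,0,0,0.25,0.5,0,0,0,0.25,0.5,0,0,0,0.25,0.5])

```text
t: 8.85
eef_pos: [620.9, 52.4, 158.1]
tcp_rot: [-3.14, -0.003, 2.584]
ft_force: [1.1, -0.9, 0.2]
opening: 0.499
grip_force: 0.0
```

Request:
servo_tool(moves=[0.002,-0.001,-0.08,0,0.5,0.002,-0.001,-0.16,0,0.5,0.002,-0.001,-0.24,0,0.5,0.002,-0.001,-0.27,0,0.5,0.002,-0.001,-0.27,0,0.1,0.002,-0.001,-0.27,0,0.1,0.002,-0.001,-0.27,0,0.1,0.002,-0.001,-0.27,0,0.1,0.002,-0.001,-0.27,0,0.1,0.002,-0.001,-0.27,0,0.1,0.002,-0.001,-0.27,0,0.1,0.002,-0.001,-0.27,0,0.1])

```text
t: 9.85
eef_pos: [621.6, 50.3, 54.2]
tcp_rot: [-3.14, 0.001, 2.577]
ft_force: [-6.6, -9.9, 6.6]
opening: 0.165
grip_force: 30.0
```

Request:
servo_tool(moves=[0,0,0,0,0.1,0,0,0,0,0.1,0,0,0,0,0.1])

```text
t: 10.1
eef_pos: [621.6, 50.3, 54.2]
tcp_rot: [-3.14, 0.001, 2.577]
ft_force: [-4.8, -9.7, 6.6]
opening: 0.163
grip_force: 30.0
```

```bash
python3 -c "
from cell import *
s=state();print({k:s[k] for k in('eef_pos','tcp_rot','opening','ft_force','moment','joints')})"
```

```text
{'eef_pos': array([621.61805286,  50.33053622,  54.24451793]), 'tcp_rot': array([-3.14016897e+00,  7.44848886e-04,  2.57672076e+00]), 'opening': 0.1626742845218311, 'ft_force': array([-4.77147557, -9.69376559,  6.5991231 ]), 'moment': array([-1.81223456,  0.8824696 , -0.02191438]), 'joints': array([-0.02437161,  0.67829085,  1.7029024 , -0.00232709,  0.76049467,
       -1.02860947])}
```

Request:
servo_tool(moves=[-0.001,0,0,-0.035,0.1,-0.001,0,0,-0.07,0.1,-0.002,-0.001,0,-0.105,0.1,-0.002,-0.001,0,-0.14,0.1,-0.003,-0.001,0,-0.175,0.1,-0.004,-0.0015,0,-0.21,0.1,-0.004,-0.0015,0,-0.2275,0.1,-0.004,-0.0015,0,-0.2275,0.1,-0.004,-0.0015,0,-0.2275,0.1])

```text
t: 10.85
eef_pos: [620.7, 51.1, 54.2]
tcp_rot: [3.14, 0.001, 1.863]
ft_force: [-3.4, -0.6, 7.8]
opening: 0.167
grip_force: 30.0
```

```bash
python3 -c "
from cell import *
s=state();print({k:s[k] for k in('eef_pos','tcp_rot','opening','ft_force','moment')})"
```

```text
{'eef_pos': array([620.70229825,  51.11634246,  54.23251665]), 'tcp_rot': array([3.14012023e+00, 5.18339206e-04, 1.86345847e+00]), 'opening': 0.16735967680200972, 'ft_force': array([-3.43526744, -0.60009946,  7.81662932]), 'moment': array([-0.11942782,  0.36185688, -0.03692602])}
```

Request:
servo_tool(moves=[0,0,0.01,0,0.3,0,0,0.01,0,0.4,0,0,0.01,0,0.4,0,0,0.1,0,0.5,0,0,0.2,0,0.7,0.03,-0.08,0.3,0,0.8,0.055,-0.168,0.4,0,0.8,0.055,-0.168,0.42,0,0.8,0.055,-0.168,0.42,0,0.8,0.055,-0.168,0.42,0,0.8])

```text
t: 11.68
eef_pos: [642.7, -16.8, 222.0]
tcp_rot: [3.139, 0.001, 1.861]
ft_force: [0.0, -0.3, -1.1]
opening: 0.784
grip_force: 0.0
```

```bash
python3 snap.py w6
python3 - <<'E'
from h import *
z=load("w6");X=cloud(z);H=X[...,2]
st,ce,r,l,Q=blob(z,(H>35)&(H<45),(400,130),40);print("plate",st,ce,np.round(r[0],1),np.round(r[1],1),round(r[2],2),np.median(H[l]))
st,ce,r,l,Q=blob(z,(H>76)&(H<84),(313,120),80);print("spindle",st,ce,X[l].mean(0));
h=cv2.convexHull(Q.astype(np.float32))[:,0]
e=np.roll(h,-1,0)-h;n=np.hypot(*e.T)
for i in np.argsort(-n)[:3]: print(n[i],np.degrees(np.arctan2(*e[i][::-1])),h[i])
print(cv2.minEnclosingCircle(h))
x,y=map(int,ce);cv2.imwrite("pics/c6.png",cv2.resize(z['p'][max(0,y-60):y+60,x-70:x+70],None,fx=5,fy=5,interpolation=2))
E
```

```text
11.68 [642.7 -16.8 222. ] [3.1393e+00 9.0000e-04 1.8609e+00] [ 0.  -0.3 -1.1] op mm 74.43 0.0
plate [ 190   92   93   55 4634] [236.69702201 118.99201554] [535.9  26.3] [110.6  60.2] 16.59 39.91826864326366
spindle [304 108  16  20 266] [311.88345865 117.89097744] [620.96209675  51.84002766  79.21571776]
14.099155 106.67243 [629.8064  47.0121]
7.0490313 -73.59482 [612.3256    53.385468]
5.8084493 -132.25797 [617.2858    61.139412]
((621.6654052734375, 52.30708694458008), 9.980834007263184)
```

View pics/c6.png

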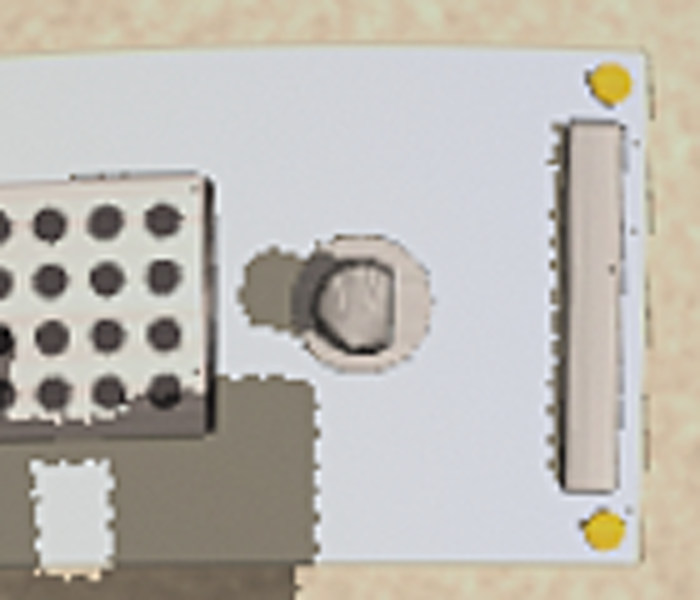

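The flat's edge in the crop (x≈392, rows 270–345) now faces the bar. Its normal is at 16.67°, against 16.7° for the filler. Next is the collar.

Request:
servo_tool(moves=[-0.08,-0.74,0,0.247,1,-0.08,-0.74,0,0.247,1,-0.08,-0.74,0,0.247,1,-0.08,-0.74,0,0.247,1,-0.08,-0.74,0,0.247,1,-0.08,-0.74,0,0.247,1,-0.08,-0.74,0,0.247,1,-0.08,-0.74,0,0.247,1,-0.08,-0.74,0,0.247,1,-0.08,-0.74,0,0.247,1,-0.08,-0.74,0,0.247,1])

```text
t: 12.65
eef_pos: [610.6, -310.2, 220.0]
tcp_rot: [3.141, -0.002, 2.639]
ft_force: [-0.4, -0.0, -0.5]
opening: 0.999
grip_force: 0.0
```

```bash
python3 snap.py w7
python3 - <<'E'
from h import *
z=load("w7");X=cloud(z);H=X[...,2]
near=np.hypot(X[...,0]-540,X[...,1]+275)<70
st,ce,r,l,Q=blob(z,(H>18)&(H<25)&near,(313,120),22)
print("top",st,ce,X[l].mean(0),cv2.minEnclosingCircle(Q.astype(np.float32)),cv2.minAreaRect(Q.astype(np.float32)))
# bore centre
cs,hi=cv2.findContours(l.astype(np.uint8),cv2.RETR_CCOMP,1)
for c,h in zip(cs,hi[0]):
    if h[3]>=0 and len(c)>8: print("bore",cv2.minEnclosingCircle(ray(z,c[:,0],22)[:,:2].astype(np.float32)))
st,ce,r,l,Q=blob(z,(H>5)&(H<11)&near,(350,150),8);print("tongue",st,r)
n=(H>5)&(H<26)&near;P=X[n][:,:2]; 
print(st,ce, cv2.minAreaRect(P.astype(np.float32)))
x,y=map(int,ce);cv2.imwrite("pics/c7.png",cv2.resize(z['p'][max(0,y-70):y+70,x-80:x+80],None,fx=4,fy=4,interpolation=2))
E
```

```text
12.65 [ 610.6 -310.2  220. ] [ 3.1411e+00 -1.7000e-03  2.6386e+00] [-0.4 -0.  -0.5] op mm 94.93 0.0
top [292 102  38  37 843] [310.04270463 119.95373665] [ 547.87956986 -279.7424998    21.79952182] ((547.8674926757812, -279.2356872558594), 23.54473114013672) ((548.2188110351562, -279.31170654296875), (43.6600456237793, 42.85920715332031), 61.04330825805664)
bore ((548.1088256835938, -278.93743896484375), 12.87925910949707)
tongue [304  70  15  32 457] ((511.1907043457031, -258.29156494140625), (17.006832122802734, 38.66398239135742), 61.08498764038086)
[304  70  15  32 457] [310.65207877  85.72428884] ((533.4249877929688, -271.049072265625), (43.77053451538086, 90.41437530517578), 60.78276824951172)
```

View pics/c7.png

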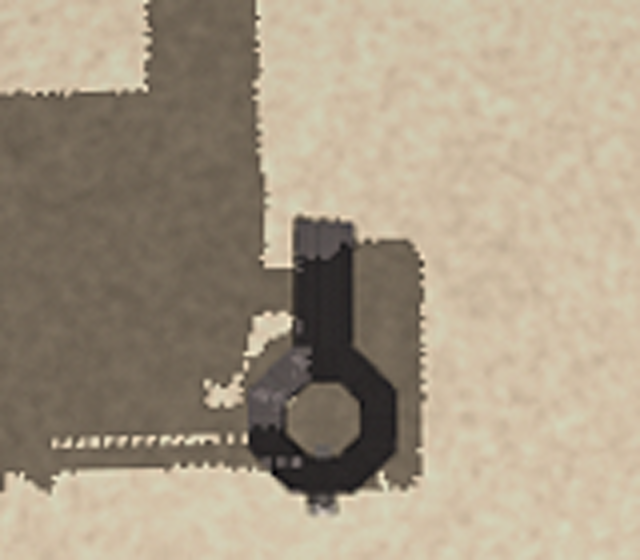

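Crop shows the collar ring at (322,415), the tongue up to (325,220) and the screw below at (322,503). The collar's pose is (548.0, −279.3), yaw −0.507.

Request:
servo_tool(moves=[-0.08,0.04,-0.05,-0.0015,1,-0.1565,0.077,-0.12,-0.0015,1,-0.1565,0.077,-0.22,-0.0015,1,-0.1565,0.077,-0.32,-0.0015,1,-0.1565,0.077,-0.42,-0.0015,1,-0.1565,0.077,-0.5,-0.0015,1,-0.1565,0.077,-0.54,-0.0015,1,-0.1565,0.077,-0.54,-0.0015,1,-0.1565,0.077,-0.54,-0.0015,0.3,-0.1565,0.077,-0.54,-0.0015,0.3,-0.1565,0.077,-0.54,-0.0015,0.3,-0.1565,0.077,-0.54,-0.0015,0.3])

```text
t: 13.7
eef_pos: [548.2, -281.0, 5.7]
tcp_rot: [3.142, 0.001, 2.634]
ft_force: [-0.5, -0.5, -0.1]
opening: 0.777
grip_force: 0.0
```

Request:
servo_tool(moves=[0,0,0,0,0.3,0,0,0,0,0.3,0,0,0,0,0.3,0,0,0,0,0.3,0,0,0,0,0.3,0,0,0,0,0.3,0,0,0,0,0.3])

```text
t: 14.28
eef_pos: [547.8, -281.3, 5.0]
tcp_rot: [3.141, 0.0, 2.633]
ft_force: [-0.4, 0.6, 1.6]
opening: 0.46
grip_force: 30.0
```

Request:
servo_tool(moves=[0,0,0.08,0,0.3,0,0,0.18,0,0.3,0.02,0.08,0.27,0.03,0.3,0.187,0.834,0.29,0.2547,0.3,0.187,0.834,0.29,0.2547,0.3,0.187,0.834,0.29,0.2547,0.3,0.187,0.834,0.29,0.2547,0.3,0.187,0.834,0.29,0.2547,0.3,0.187,0.834,0.29,0.2547,0.3,0.187,0.834,0.29,0.2547,0.3,0.187,0.834,0.29,0.2547,0.3,0.187,0.834,0.29,0.2547,0.3])

```text
t: 15.28
eef_pos: [623.0, 56.8, 120.7]
tcp_rot: [3.141, 0.0, -2.846]
ft_force: [-0.4, 1.0, -1.9]
opening: 0.457
grip_force: 30.0
```

Request:
servo_tool(moves=[0,0,0,0,0.3,0,0,0,0,0.3,0,0,0,0,0.3])

```text
t: 15.53
eef_pos: [622.4, 51.2, 120.6]
tcp_rot: [3.141, -0.001, -2.851]
ft_force: [-1.1, -0.8, -2.5]
opening: 0.462
grip_force: 30.0
```

```bash
python3 snap.py w8
python3 - <<'E'
from h import *
z=load("w8");X=cloud(z);H=X[...,2]
near=np.hypot(X[...,0]-600,X[...,1]-45)<90
for lo,hi in((112,127),(134,146)):
    m=(H>lo)&(H<hi)&near
    P=X[m]; print(lo,m.sum(),P.mean(0).round(1),cv2.minAreaRect(P[:,:2].astype(np.float32)))
E
```

```text
15.53 [622.4  51.2 120.6] [ 3.1415e+00 -6.0000e-04 -2.8512e+00] [-1.1 -0.8 -2.5] op mm 43.87 29.999524040613323
112 2952 [588.5  41.5 123.1] ((597.4083251953125, 48.52455520629883), (49.33483123779297, 74.39634704589844), 86.56465148925781)
134 3373 [615.6  49.3 137.7] ((616.547119140625, 49.274009704589844), (35.020992279052734, 59.379974365234375), 16.111440658569336)
```

Run:
```python
from h import *
z=load("w8");X=cloud(z);H=X[...,2]
a=0.2915;u=np.array([np.cos(a),np.sin(a)]);w=np.array([-u[1],u[0]])
D=X[...,:2]-[622.4,51.2];x=D@u;y=D@w
m=(H>119)&(H<127)&(x<-26)&(x>-80)&(abs(y)<25)
P=np.stack([x,y],-1)[m];print(m.sum(),np.median(H[m]),'end x',P[:,0].min(),'y',P[:,1].min(),P[:,1].max(),cv2.minAreaRect(P.astype(np.float32)))
m=(H>133)&(H<142)&(abs(x)<27)&(abs(y)<19)
P=np.stack([x,y],-1)[m];print(m.sum(),np.median(H[m]),P.min(0),P.max(0))
# bore = low points inside
cs,hi=cv2.findContours(m.astype(np.uint8),cv2.RETR_CCOMP,1)
for c,h in zip(cs,hi[0]):
    if h[3]>=0 and len(c)>8:
        q=ray(z,c[:,0],137.5)[:,:2]-[622.4,51.2];print('bore',cv2.minEnclosingCircle(np.stack([q@u,q@w],-1).astype(np.float32)))
```

```text
2143 123.4308034301544 end x -62.73117694284443 y -8.383274829658056 9.577025253820457 ((-44.37565231323242, 0.7185916900634766), (17.825899124145508, 36.836700439453125), 89.30888366699219)
2676 137.34671138568945 [-23.6466134  -18.99349592] [11.46491351 18.99915615]
bore ((-1.6244605779647827, 0.1354084014892578), 12.477546691894531)
```

Request:
servo_tool(moves=[0.0008,0.0022,-0.04,0,0.3,0.0008,0.0022,-0.075,0,0.3,0.0008,0.0022,-0.085,0,0.3,0.0008,0.0022,-0.092,0,0.3,0.0008,0.0022,-0.1,0,0.3,0.0008,0.0022,-0.105,0,0.3])

```text
t: 16.08
eef_pos: [623.2, 52.8, 79.1]
tcp_rot: [-3.141, 0.001, -2.85]
ft_force: [-0.2, -0.0, -1.2]
opening: 0.46
grip_force: 30.0
```

Request:
servo_tool(moves=[-0.0008,-0.0008,-0.01,0,0.3,-0.0008,-0.0008,-0.018,0,0.3,-0.0008,-0.0008,-0.026,0,0.3,-0.0008,-0.0008,-0.034,0,0.3,-0.0008,-0.0008,-0.034,0,0.3])

```text
t: 16.5
eef_pos: [622.3, 52.9, 64.6]
tcp_rot: [3.141, -0.001, -2.85]
ft_force: [0.2, 0.3, -1.7]
opening: 0.459
grip_force: 30.0
```

Request:
servo_tool(moves=[0,0,-0.012,0,0.3,0,0,-0.024,0,0.3,0,0,-0.036,0,0.3,0,0,-0.043,0,0.3,0,0,-0.045,0,0.3,0,0,-0.045,0,0.3])

```text
t: 17.0
eef_pos: [622.5, 52.9, 46.9]
tcp_rot: [3.141, -0.0, -2.85]
ft_force: [-0.2, 0.2, -1.3]
opening: 0.458
grip_force: 30.0
```

Request:
servo_tool(moves=[0,0,-0.003,0,0.3,0,0,-0.005,0,0.3,0,0,-0.005,0,0.3])

```text
t: 17.25
eef_pos: [622.6, 52.9, 45.3]
tcp_rot: [3.142, 0.0, -2.85]
ft_force: [-0.3, -0.2, -2.4]
opening: 0.461
grip_force: 30.0
```

Request:
servo_tool(moves=[0,0,-0.003,0,0.3,0,0,-0.005,0,0.3,0,0,-0.005,0,0.3,0,0,-0.005,0,0.3])

```text
t: 17.58
eef_pos: [623.0, 53.1, 44.0]
tcp_rot: [-3.142, 0.001, -2.85]
ft_force: [-0.1, 1.5, 5.7]
opening: 0.462
grip_force: 30.0
```

Request:
servo_tool(moves=[0,0,-0.001,0,0.3,0,0,-0.001,0,0.3,0,0,-0.001,0,0.3,0,0,-0.001,0,0.3])

```text
t: 17.92
eef_pos: [623.2, 53.1, 43.7]
tcp_rot: [-3.141, 0.002, -2.85]
ft_force: [-0.3, 1.7, 6.5]
opening: 0.459
grip_force: 30.0
```

```bash
python3 snap.py w9
python3 - <<'E'
from h import *
from cell import *
z=load("w9");X=cloud(z);H=X[...,2]
a=0.2915;u=np.array([np.cos(a),np.sin(a)]);w=np.array([-u[1],u[0]])
D=X[...,:2]-[535.7,26.4];x=D@u;y=D@w
for nm,m in(("tongue",(H>45)&(H<52)&(x>15)&(x<62)&(abs(y)<14)),("plate",(H>37)&(H<43)&(abs(x)<70)&(abs(y)<45))):
    P=np.stack([x,y],-1)[m];print(nm,m.sum(),np.median(H[m]),P.min(0),P.max(0))
print([state()['ft_force'].round(1) for _ in range(3)],state()['t'])
cv2.imwrite("pics/c9.png",z['p'][0:300])
E
```

```text
17.92 [623.2  53.1  43.7] [-3.1415e+00  1.6000e-03 -2.8500e+00] [-0.3  1.7  6.5] op mm 43.65 30.0009977553691
tongue 1985 47.92445829290641 [27.76362263 -7.80386767] [61.99680793  9.98497551]
plate 17772 39.87801579317631 [-52.86949972 -30.39638459] [69.84659844 30.36144301]
[array([-0.1,  2.1,  5.8]), array([-0.1,  2.1,  5.8]), array([-0.1,  2.1,  5.8])] 17.9667
```

View pics/c9.png

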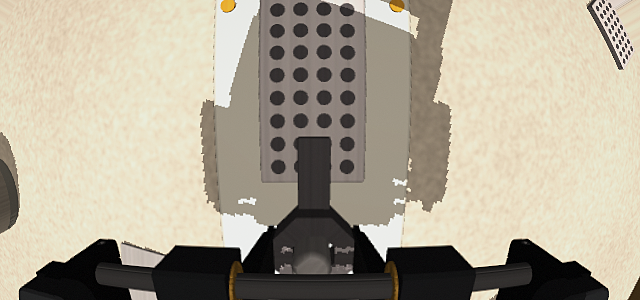

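Picture shows the tongue (315,140–210) lying on the plate and the ring around the spindle at (313,262). I'll relieve the small side load and press slightly more.

Request:
servo_tool(moves=[-0.001,-0.002,-0.001,0,0.3,-0.001,-0.002,-0.002,0,0.3,-0.001,-0.002,-0.002,0,0.3,-0.001,-0.002,-0.002,0,0.3,-0.001,-0.002,-0.002,0,0.3,-0.001,-0.002,-0.002,0,0.3])

```text
t: 18.47
eef_pos: [623.3, 52.6, 43.1]
tcp_rot: [-3.141, 0.003, -2.85]
ft_force: [1.4, 4.1, 6.5]
opening: 0.46
grip_force: 30.0
```

Request:
servo_tool(moves=[0.001,0.002,0,0,0.3,0.001,0.0035,-0.001,0,0.3,0.001,0.0035,-0.002,0,0.3,0.001,0.0035,-0.002,0,0.3,0.001,0.0035,-0.002,0,0.3])

```text
t: 18.88
eef_pos: [623.5, 53.1, 42.2]
tcp_rot: [-3.14, 0.002, -2.85]
ft_force: [1.7, -2.0, 7.1]
opening: 0.462
grip_force: 30.0
```

Request:
servo_tool(moves=[0,-0.0012,-0.0005,0,0.3,0,-0.0012,-0.001,0,0.3,0,-0.0012,-0.001,0,0.3,0,-0.0012,-0.001,0,0.3])

```text
t: 19.22
eef_pos: [623.7, 53.0, 42.0]
tcp_rot: [-3.141, 0.003, -2.85]
ft_force: [1.5, 1.0, 7.5]
opening: 0.46
grip_force: 30.0
```

```bash
python3 snap.py w10
python3 - <<'E'
from h import *
z=load("w10");X=cloud(z);H=X[...,2]
a=0.2915;u=np.array([np.cos(a),np.sin(a)]);w=np.array([-u[1],u[0]])
D=X[...,:2]-[535.7,26.4];x=D@u;y=D@w
m=(H>43)&(H<55)&(x>28)&(x<62)&(abs(y)<14)
A=np.c_[x[m],y[m],np.ones(m.sum())];print("tongue tilt",np.linalg.lstsq(A,H[m],rcond=None)[0],H[m].mean())
m=(H>56)&(H<67)&(abs(x-90)<20)&(abs(y)<18);print("ring top",m.sum(),np.median(H[m]))
m=(H>37)&(H<43)&(x<20)&(x>-60)&(abs(y)<35);A=np.c_[x[m],y[m],np.ones(m.sum())];print("plate",np.linalg.lstsq(A,H[m],rcond=None)[0],y[m].min(),y[m].max())
E
```

```text
19.22 [623.7  53.   42. ] [-3.1409e+00  2.7000e-03 -2.8500e+00] [1.5 1.  7.5] op mm 43.73 30.001901475770865
tongue tilt [-5.74306110e-02 -1.13593666e-03  5.07789705e+01] 48.22565249705835
ring top 2289 59.746286485730394
plate [-3.16254588e-04  3.41661767e-05  3.99037380e+01] -30.38686466007403 30.26978486662683
```

The collar has pivoted about 3° in the grip, with the ring sinking and only the tongue supported. I'll regrip by the tongue, over the plate, where pressing levels it.

Request:
servo_tool(moves=[0,0,0.003,0,0.46,0,0,0.006,0,0.6,0,0,0.008,0,0.7,0,0,0.01,0,0.7,0,0,0.03,0,0.7,-0.04,-0.012,0.03,0,0.7,-0.08,-0.024,0.03,0,0.7,-0.1225,-0.0368,0.03,0,0.7,-0.1225,-0.0368,0.03,0,0.7,-0.1225,-0.0368,0.03,0,0.7])

```text
t: 20.1
eef_pos: [573.7, 38.1, 53.5]
tcp_rot: [-3.142, 0.001, -2.85]
ft_force: [0.4, -0.4, 0.3]
opening: 0.698
grip_force: 0.0
```

Run:
```python
from h import *
from cell import *
s=state();print(s['eef_pos'],s['ft_force'],s['opening'])
for n in("w9","w10"):
    z=load(n);X=cloud(z);H=X[...,2]
    a=0.2915;u=np.array([np.cos(a),np.sin(a)]);w=np.array([-u[1],u[0]])
    D=X[...,:2]-[535.7,26.4];x=D@u;y=D@w
    m=(H>43)&(H<55)&(x>28)&(x<62)&(abs(y)<14)
    A=np.c_[x[m],y[m],np.ones(m.sum())];print(n,"tilt",np.linalg.lstsq(A,H[m],rcond=None)[0])
c=get_calibration("side");p,d=read_camera("side")
K=c['K'];v,uu=np.mgrid[:400,:640];P=np.stack([(uu-K[0,2])/K[0,0],(v-K[1,2])/K[1,1],np.ones_like(uu)],-1)*d[...,None]
cv2.imwrite("pics/s11.png",cv2.resize(p[150:270,230:380],None,fx=4,fy=4,interpolation=2))
```

```text
[573.7219624   38.14798307  53.52786618] [ 0.38593289 -0.37160099  0.3315189 ] 0.6979757524918343
w9 tilt [-1.71675173e-02 -2.29750714e-03  4.86408072e+01]
w10 tilt [-5.74306110e-02 -1.13593666e-03  5.07789705e+01]
```

View pics/s11.png

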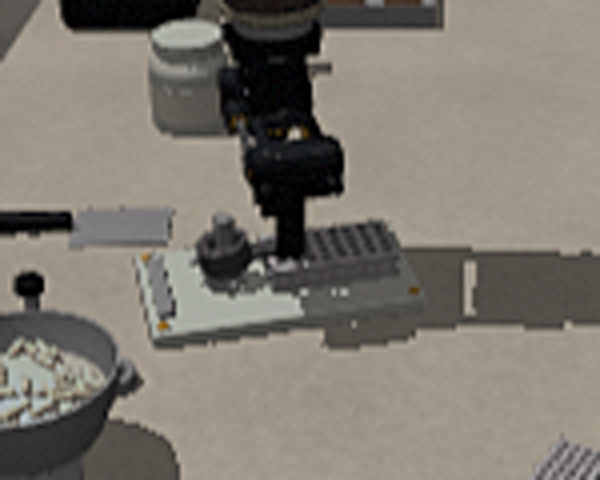

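Side view shows the ring seated round the spindle at (222,250), slightly tilted, with the fingers straddling the tongue at (285,245). I'll lower and grip the tongue.

Request:
servo_tool(moves=[0.001,0,-0.01,0,0.6,0.001,0,-0.02,0,0.45,0.001,0,-0.027,0,0.3,0.001,0,-0.027,0,0.1,0.001,0,-0.027,0,0.1,0.001,0,-0.027,0,0.1,0.001,0,-0.027,0,0.1,0.001,0,-0.027,0,0.1,0.001,0,-0.027,0,0.1,0.001,0,-0.027,0,0.1,0.001,0,-0.027,0,0.1])

```text
t: 21.07
eef_pos: [574.1, 38.2, 42.1]
tcp_rot: [-3.142, 0.0, -2.85]
ft_force: [-0.2, -0.9, -0.2]
opening: 0.186
grip_force: 30.0
```

Request:
servo_tool(moves=[0,0,0,0,0.1,0,0,0,0,0.1])

```text
t: 21.23
eef_pos: [574.1, 38.2, 42.1]
tcp_rot: [-3.142, 0.0, -2.85]
ft_force: [-0.5, -1.7, 0.7]
opening: 0.185
grip_force: 30.0
```

```bash
cat > chk.py <<'E'
from h import *
import sys
n=sys.argv[1]
z=load(n);X=cloud(z);H=X[...,2]
a=0.2915;u=np.array([np.cos(a),np.sin(a)]);w=np.array([-u[1],u[0]])
D=X[...,:2]-[535.7,26.4];x=D@u;y=D@w
m=(H>42)&(H<57)&(x>20)&(x<66)&(abs(y)<9)
print("tongue pts",m.sum(),"med",np.median(H[m]))
for lo in range(20,66,5):
    q=m&(x>=lo)&(x<lo+5)
    if q.sum()>5: print(lo,q.sum(),np.median(H[q]).round(2),end='; ')
m=(H>37)&(H<43)&(x<20)&(x>-60)&(abs(y)<35);A=np.c_[x[m],y[m],np.ones(m.sum())];print("\nplate",np.linalg.lstsq(A,H[m],rcond=None)[0],y[m].min(),y[m].max())
E
python3 snap.py w11; python3 chk.py w11
cat > sidechk.py <<'E'
from h import *
from cell import *
for n in("side","scene"):
    c=get_calibration(n);p,d=read_camera(n);K=c['K'];v,u=np.mgrid[:400,:640]
    X=(np.stack([(u-K[0,2])/K[0,0],(v-K[1,2])/K[1,1],np.ones(u.shape)],-1)*d[...,None]-c['t'])@c['R'];H=X[...,2]
    a=0.2915;e=np.array([np.cos(a),np.sin(a)]);D=X[...,:2]-[621.9,52.3];x=D@e;y=D@np.array([-e[1],e[0]])
    r=np.hypot(x,y);m=(r>12.5)&(r<21)&(H>52)&(H<68)
    q=m&(H>np.percentile(H[m],40)); A=np.c_[x[q],y[q],np.ones(q.sum())]
    print(n,q.sum(),"ring top plane",np.linalg.lstsq(A,H[q],rcond=None)[0].round(3),np.percentile(H[m],[50,80,95]).round(1))
E
python3 sidechk.py
```

```text
21.23 [574.1  38.2  42.1] [-3.1416e+00  1.0000e-04 -2.8499e+00] [-0.5 -1.7  0.7] op mm 17.59 29.956085979938507
tongue pts 1463 med 49.74924287085759
25 282 49.77; 30 231 51.44; 35 231 50.57; 40 214 49.82; 45 211 49.01; 50 196 48.06; 55 98 47.38; 
plate [6.21776239e-04 7.97517616e-04 3.98876172e+01] -30.255322882874307 30.33624584545093
side 18 ring top plane [-9.9000e-02  2.1000e-02  5.6846e+01] [56.1 58.9 59.8]
scene 41 ring top plane [-5.4000e-02  1.9000e-02  5.8002e+01] [56.2 58.4 60.8]
```

Request:
servo_tool(moves=[0,0,0,0,0.25,0,0,0.004,0,0.25,0,0,0.0065,0,0.25,0,0,0.0065,0,0.1,0,0,0.0065,0,0.1,0,0,0.0065,0,0.1,0,0,0.0065,0,0.1])

```text
t: 21.97
eef_pos: [574.1, 38.3, 44.7]
tcp_rot: [3.142, 0.0, -2.85]
ft_force: [-0.5, 0.0, 2.4]
opening: 0.184
grip_force: 30.0
```

Request:
servo_tool(moves=[0,0,-0.002,0,0.1,0,0,-0.004,0,0.1,0,0,-0.006,0,0.1,0,0,-0.006,0,0.1,0,0,-0.006,0,0.1])

```text
t: 22.38
eef_pos: [574.2, 38.3, 43.8]
tcp_rot: [-3.141, 0.001, -2.85]
ft_force: [-5.6, 0.7, 20.1]
opening: 0.183
grip_force: 30.0
```

```bash
python3 snap.py w12; python3 chk.py w12
```

```text
22.38 [574.2  38.3  43.8] [-3.1412e+00  1.3000e-03 -2.8498e+00] [-5.6  0.7 20.1] op mm 17.36 30.029178857803345
tongue pts 1508 med 49.12402552460784
25 250 49.59; 30 243 50.5; 35 234 49.83; 40 218 49.14; 45 213 48.51; 50 201 47.78; 55 149 47.02; 
plate [-4.91208540e-03  9.75660505e-04  4.01111268e+01] -30.440003786786892 30.23306030477751
```

The collar wedges rather than levels, so I'll lift it off, set it flat on free counter and regrip it level by the tongue.

Request:
servo_tool(moves=[0,0,0.01,0,0.1,0,0,0.02,0,0.1,0,0,0.035,0,0.1,0,0,0.05,0,0.1,0,0,0.05,0,0.1])

```text
t: 22.85
eef_pos: [572.6, 38.3, 60.8]
tcp_rot: [3.14, -0.004, -2.85]
ft_force: [2.0, -0.2, -23.1]
opening: 0.176
grip_force: 29.5
```

```bash
python3 snap.py w13; python3 sidechk.py
python3 - <<'E'
from h import *
z=load("w13");X=cloud(z);H=X[...,2]
a=0.2915;u=np.array([np.cos(a),np.sin(a)]);w=np.array([-u[1],u[0]])
D=X[...,:2]-[535.7,26.4];x=D@u;y=D@w
m=(H>42)&(H<80)&(abs(y)<8)
for lo in range(10,110,5):
    q=m&(x>=lo)&(x<lo+5)
    if q.sum()>5: print(lo,q.sum(),np.percentile(H[q],[20,50,80]).round(1))
cv2.imwrite("pics/c13.png",cv2.resize(z['p'][100:300,200:430],None,fx=3,fy=3,interpolation=2))
E
```

```text
22.85 [572.6  38.3  60.8] [ 3.14   -0.0041 -2.8499] [  2.   -0.2 -23.1] op mm 16.71 29.511662358418107
side 26 ring top plane [-1.9900e-01 -4.1000e-02  5.9783e+01] [57.5 62.4 64.6]
scene 41 ring top plane [-2.0400e-01  1.1000e-02  6.0662e+01] [58.5 63.4 65.2]
25 222 [59.4 61.6 63.4]
30 201 [62.7 63.3 64. ]
35 183 [61.2 61.7 62.5]
40 172 [59.4 60.1 60.7]
45 157 [57.7 58.3 59.1]
50 148 [56.1 56.6 57.3]
55 138 [54.3 54.9 55.6]
60 90 [53.2 53.8 54.3]
75 118 [62.6 63.5 70. ]
80 478 [65.2 72.9 78.1]
85 53 [78.  79.2 79.6]
```

View pics/c13.png

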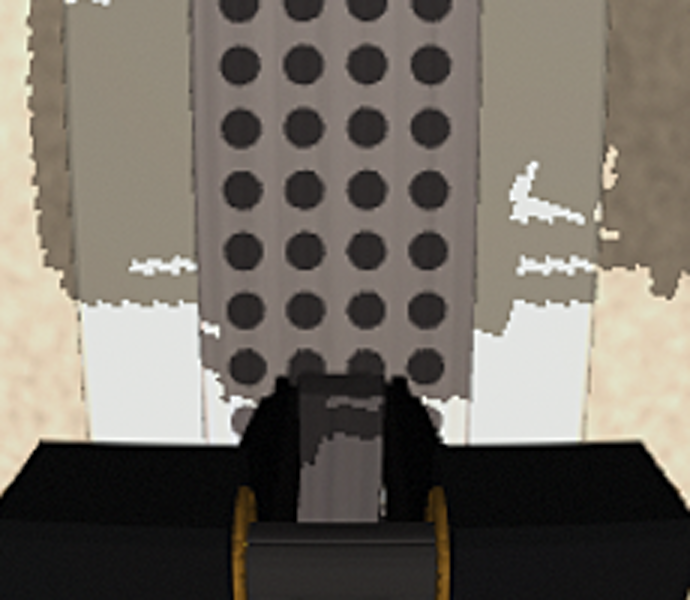

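Lifting by the tongue tilts the collar to 0.33 rad (tongue at (340,450) in the crop, end raised). I'll lower it, release, and lift it by the ring instead.

Request:
servo_tool(moves=[0,0,-0.01,0,0.1,0,0,-0.02,0,0.1,0,0,-0.03,0,0.1,0,0,-0.035,0,0.1,0,0,-0.035,0,0.1])

```text
t: 23.42
eef_pos: [573.1, 38.1, 49.0]
tcp_rot: [3.141, -0.002, -2.85]
ft_force: [-7.5, -3.6, 3.8]
opening: 0.181
grip_force: 30.0
```

Request:
servo_tool(moves=[0,0,0,0,0.3,0,0,0,0,0.5,0,0,0,0,0.7,0,0,0.01,0,0.7,0,0,0.015,0,0.7])

```text
t: 23.83
eef_pos: [574.4, 38.3, 55.0]
tcp_rot: [-3.141, 0.001, -2.85]
ft_force: [-0.2, -0.4, 0.2]
opening: 0.474
grip_force: 0.0
```

```bash
python3 snap.py w14; python3 chk.py w14;python3 sidechk.py
```

```text
23.83 [574.4  38.3  55. ] [-3.1414e+00  1.0000e-03 -2.8499e+00] [-0.2 -0.4  0.2] op mm 44.99 0.0
tongue pts 1561 med 49.213689809007036
25 209 50.65; 30 206 51.43; 35 209 50.5; 40 195 49.69; 45 184 49.01; 50 179 48.04; 55 175 47.33; 60 172 46.46; 65 32 45.89; 
plate [7.10326281e-04 6.01924018e-04 3.98778938e+01] -30.343384015338767 30.235579570214547
side 21 ring top plane [-6.9000e-02 -2.9000e-02  5.7572e+01] [56.4 58.9 59.5]
scene 39 ring top plane [-5.0000e-02 -3.5000e-02  5.7412e+01] [56.  58.3 60.5]
```

Request:
servo_tool(moves=[0,0,0,0,0.7,0,0,0,0,0.7,0.04,0.012,0,0,0.7,0.08,0.0235,0,0,0.7,0.121,0.0355,0,0,0.7,0.121,0.0355,-0.02,0,0.7,0.121,0.0355,-0.035,0,0.7,0.121,0.0355,-0.035,0,0.3,0.121,0.0355,-0.035,0,0.3,0.121,0.0355,-0.035,0,0.3,0.121,0.0355,-0.035,0,0.3,0.121,0.0355,-0.035,0,0.3])

```text
t: 24.98
eef_pos: [622.2, 52.4, 40.6]
tcp_rot: [-3.142, 0.0, -2.85]
ft_force: [-1.1, -1.0, 0.7]
opening: 0.457
grip_force: 30.0
```

Request:
servo_tool(moves=[0,0,0,0,0.3,0,0,0,0,0.3,0,0,0.02,0,0.3,0,0,0.04,0,0.3,0,0,0.04,0,0.3])

```text
t: 25.4
eef_pos: [622.3, 52.4, 57.8]
tcp_rot: [-3.141, 0.0, -2.85]
ft_force: [-3.2, -0.9, 0.6]
opening: 0.458
grip_force: 30.0
```

Request:
servo_tool(moves=[0,0,0.06,0,0.3,0,0,0.12,0,0.3,0,-0.02,0.16,0,0.3,-0.03,-0.505,0.16,0,0.3,-0.03,-0.505,0.16,0,0.3,-0.03,-0.505,0.16,0,0.3,-0.03,-0.505,0.16,0,0.3,-0.03,-0.505,0.16,0,0.3,-0.03,-0.505,0.06,0,0.3,-0.03,-0.505,-0.04,0,0.3,-0.03,-0.505,-0.1,0,0.3,-0.03,-0.505,-0.11,0,0.3])

```text
t: 26.4
eef_pos: [608.8, -149.6, 8.9]
tcp_rot: [3.139, -0.004, -2.85]
ft_force: [-2.5, -0.4, 1.9]
opening: 0.459
grip_force: 30.0
```

Request:
servo_tool(moves=[0,0,-0.003,0,0.3,0,0,-0.006,0,0.3,0,0,-0.006,0,0.3])

```text
t: 26.65
eef_pos: [611.3, -149.5, 11.4]
tcp_rot: [-3.14, 0.002, -2.85]
ft_force: [-0.5, 1.3, -1.7]
opening: 0.459
grip_force: 30.0
```

Request:
servo_tool(moves=[0,0,-0.004,0,0.3,0,0,-0.008,0,0.3,0,0,-0.011,0,0.3,0,0,-0.011,0,0.3])

```text
t: 26.98
eef_pos: [611.0, -149.7, 7.5]
tcp_rot: [-3.14, 0.002, -2.85]
ft_force: [-3.7, -0.4, 11.9]
opening: 0.461
grip_force: 30.0
```

Request:
servo_tool(moves=[0,0,0,0,0.6,0,0,0,0,0.8,0,0,0,0,0.8,0,0,0,0,0.8,0,0,0.05,0,0.8,0,0,0.15,0,0.8,0.08,0.02,0.25,0,0.8,0.15,0.045,0.35,0,0.8,0.17,0.05,0.45,0,0.8,0.17,0.05,0.5,0,0.8,0.17,0.05,0.52,0,0.8,0.17,0.05,0.52,0,0.8])

```text
t: 27.98
eef_pos: [679.4, -129.5, 216.4]
tcp_rot: [-3.139, 0.004, -2.849]
ft_force: [-0.2, -0.5, -0.9]
opening: 0.802
grip_force: 0.0
```

```bash
python3 snap.py w15
python3 - <<'E'
from h import *
z=load("w15");X=cloud(z);H=X[...,2]
near=np.hypot(X[...,0]-600,X[...,1]+153)<70
st,ce,r,l,Q=blob(z,(H>17)&(H<26)&near,(313,120),22)
print("top",X[l].mean(0),np.median(H[l]),cv2.minEnclosingCircle(Q.astype(np.float32)))
cs,hi=cv2.findContours(l.astype(np.uint8),cv2.RETR_CCOMP,1)
for c,h in zip(cs,hi[0]):
    if h[3]>=0 and len(c)>8: print("bore",cv2.minEnclosingCircle(ray(z,c[:,0],22)[:,:2].astype(np.float32)))
st,ce,r,l,Q=blob(z,(H>5)&(H<12)&near,(310,85),8);print("tongue",r,np.median(H[l]))
P=X[(H>4)&(H<27)&near][:,:2];print(cv2.minAreaRect(P.astype(np.float32)))
# filler state
m=(H>37)&(H<43)&(X[...,1]>-30)&(X[...,1]<90)&(X[...,0]<610);print("plate",m.sum(),cv2.minAreaRect(X[m][:,:2].astype(np.float32)))
m=(H>76)&(H<84)&(X[...,1]>20)&(X[...,1]<80);print("spindle",m.sum(),X[m].mean(0))
E
```

```text
27.98 [ 679.4 -129.5  216.4] [-3.139   0.0041 -2.8494] [-0.2 -0.5 -0.9] op mm 76.15 0.0
top [ 608.90529736 -150.02876939   21.76760935] 21.775620250494317 ((609.0214233398438, -150.11514282226562), 23.458337783813477)
bore ((609.2503051757812, -149.77655029296875), 13.618680000305176)
tongue ((568.3265380859375, -162.10011291503906), (37.07373809814453, 16.80563735961914), 16.711013793945312) 7.872360472391499
((593.2671508789062, -154.67886352539062), (89.40804290771484, 42.09248352050781), 16.841577529907227)
plate 3763 ((535.127685546875, 26.00292205810547), (109.79683685302734, 62.14490509033203), 16.521739959716797)
spindle 167 [620.99091641  49.82443281  79.04949958]
```

Request:
servo_tool(moves=[-0.1,-0.03,-0.03,0,0.5,-0.2,-0.06,-0.1,0,0.5,-0.2858,-0.084,-0.2,0,0.5,-0.2858,-0.084,-0.3,0,0.5,-0.2858,-0.084,-0.4,0,0.5,-0.2858,-0.084,-0.48,0,0.5,-0.2858,-0.084,-0.52,0,0.5,-0.2858,-0.084,-0.533,0,0.5,-0.2858,-0.084,-0.533,0,0.5,-0.2858,-0.084,-0.533,0,0.5])

```text
t: 28.87
eef_pos: [562.1, -162.9, 0.2]
tcp_rot: [3.14, -0.003, -2.85]
ft_force: [-8.5, -0.2, 24.4]
opening: 0.499
grip_force: 11.7
```

Request:
servo_tool(moves=[0.001,0,0.004,0,0.5,0.001,0,0.005,0,0.5,0.001,0,0.005,0,0.5])

```text
t: 29.12
eef_pos: [563.4, -162.9, 1.1]
tcp_rot: [3.14, -0.002, -2.85]
ft_force: [0.5, -0.4, 0.1]
opening: 0.498
grip_force: 0.0
```

Request:
servo_tool(moves=[0.002,0,0.0025,0,0.5,0.002,0,0.0025,0,0.1,0.002,0,0.0025,0,0.1,0.002,0,0.0025,0,0.1,0.002,0,0.0025,0,0.1,0.002,0,0.0025,0,0.1,0.002,0,0.0025,0,0.1,0.002,0,0.0025,0,0.1])

```text
t: 29.78
eef_pos: [565.3, -163.1, 3.3]
tcp_rot: [3.141, -0.0, -2.85]
ft_force: [-0.5, 0.6, -0.7]
opening: 0.185
grip_force: 30.0
```

Request:
servo_tool(moves=[0,0,0,0,0.1,0,0,0,0,0.1,0,0,0.03,0,0.1,0,0,0.1,0,0.1,0,0,0.2,0,0.1,0,0,0.28,0,0.1,0,0,0.28,0,0.1])

```text
t: 30.37
eef_pos: [567.5, -164.0, 122.0]
tcp_rot: [-3.136, 0.007, -2.85]
ft_force: [0.8, 0.6, -1.7]
opening: 0.186
grip_force: 30.0
```

```bash
cat > chk2.py <<'E'
from h import *
from cell import *
import sys
z=load(sys.argv[1]);X=cloud(z);H=X[...,2]; T=np.array(state()['eef_pos'])
a=0.2915;u=np.array([np.cos(a),np.sin(a)]);w=np.array([-u[1],u[0]])
D=X[...,:2]-T[:2];x=D@u;y=D@w;h=H-T[2]
m=(abs(h-6)<6)&(x>-25)&(x<8)&(abs(y)<8.0);A=np.c_[x[m],y[m],np.ones(m.sum())]
print("tongue",m.sum(),np.linalg.lstsq(A,h[m],rcond=None)[0].round(4),"end",x[m].min())
m=(abs(h-20)<8)&(x>22)&(x<75)&(abs(y)<25)
print("ring pts",m.sum())
if m.sum()>30: print(np.median(h[m]),x[m].min(),x[m].max(),y[m].min(),y[m].max())
E
python3 snap.py w16; python3 chk2.py w16
```

```text
30.37 [ 567.5 -164.   122. ] [-3.1358  0.0071 -2.8497] [ 0.8  0.6 -1.7] op mm 17.67 29.99476432800293
tongue 1084 [5.9900e-02 5.2000e-03 7.5139e+00] end -15.606567415816981
ring pts 656
21.421502466096783 27.898218303335803 56.41996319420175 -14.787708948546094 13.551506667468551
```

Request:
servo_tool(moves=[0.0265,0.5085,0,0,0.1,0.0265,0.5085,0,0,0.1,0.0265,0.5085,0,0,0.1,0.0265,0.5085,0,0,0.1,0.0265,0.5085,0,0,0.1,0.0265,0.5085,0,0,0.1,0.0265,0.5085,0,0,0.1,0.0265,0.5085,0,0,0.1,0.0265,0.5085,0,0,0.1])

```text
t: 31.17
eef_pos: [575.6, 39.3, 114.8]
tcp_rot: [3.141, -0.001, -2.851]
ft_force: [0.4, 0.1, -2.1]
opening: 0.183
grip_force: 30.0
```

```bash
python3 snap.py w17; python3 chk2.py w17
python3 - <<'E'
from h import *
from cell import *
z=load("w17");X=cloud(z);H=X[...,2]
m=(H>37)&(H<43)&(X[...,1]>-40)&(X[...,1]<90)&(X[...,0]<610);A=np.c_[X[m][:,:2],np.ones(m.sum())];print("plate",m.sum(),cv2.minAreaRect(X[m][:,:2].astype(np.float32)),np.linalg.lstsq(A,H[m],rcond=None)[0])
cv2.imwrite("pics/c17.png",cv2.resize(z['p'][60:300,200:430],None,fx=2.5,fy=2.5,interpolation=2))
E
```

```text
31.17 [575.6  39.3 114.8] [ 3.1413e+00 -1.0000e-03 -2.8510e+00] [ 0.4  0.1 -2.1] op mm 17.38 29.994807243347168
tongue 1111 [1.7500e-02 2.8000e-03 4.4504e+00] end -16.291974035669554
ring pts 588
18.136813063615946 27.311771882949124 52.80986097895525 -14.044436589389493 14.352704014791591
plate 9746 ((535.1937255859375, 26.369014739990234), (110.11833953857422, 60.834136962890625), 16.978899002075195) [-3.30113850e-04  8.10036929e-04  4.00157175e+01]
```

Run:
```python
from h import *
z=load("w15");X=cloud(z);H=X[...,2]
m=(H>70)&(H<84)&(X[...,1]>20)&(X[...,1]<80)&(X[...,0]>600)&(X[...,0]<650)
v,u=np.where(m);print(m.sum(),u.min(),u.max(),v.min(),v.max())
cx,cy=int(u.mean()),int(v.mean())
cv2.imwrite("pics/c15.png",cv2.resize(z['p'][max(0,cy-30):cy+40,max(0,cx-40):cx+40],None,fx=7,fy=7,interpolation=2))
st,ce,r,l,Q=blob(z,m&(H>76.5),(cx,cy),80)
h=cv2.convexHull(Q.astype(np.float32))[:,0];e=np.roll(h,-1,0)-h;n=np.hypot(*e.T)
for i in np.argsort(-n)[:4]: print(n[i],np.degrees(np.arctan2(*e[i][::-1])),h[i])
```

```text
208 471 487 177 192
5.8869915 -154.65279 [620.617    58.92736]
5.7104383 95.42537 [629.12994  43.33034]
5.4824376 -72.03033 [612.3511    50.468956]
4.7410784 -119.27872 [615.29675   56.407124]
```

View pics/c15.png

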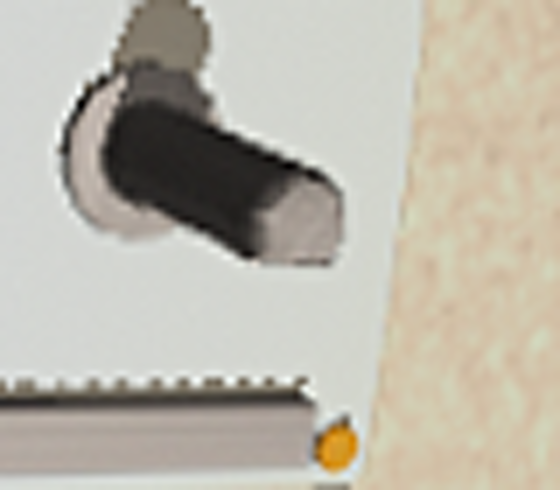

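Crop shows the flat's edge at the bottom of the spindle top, (255–332, 262), parallel to the bar, so it is still square. Lowering now.

Request:
servo_tool(moves=[0.006,0,-0.03,0,0.1,0.006,0,-0.06,0,0.1,0.006,0,-0.07,0,0.1,0.006,0,-0.07,0,0.1,0.006,0,-0.07,0,0.1])

```text
t: 31.63
eef_pos: [578.3, 39.8, 86.9]
tcp_rot: [3.141, -0.001, -2.851]
ft_force: [-0.0, 0.6, -2.4]
opening: 0.183
grip_force: 30.0
```

Request:
servo_tool(moves=[0,-0.0008,-0.01,0,0.1,0,-0.0008,-0.018,0,0.1,0,-0.0008,-0.026,0,0.1,0,-0.0008,-0.034,0,0.1,0,-0.0008,-0.034,0,0.1])

```text
t: 32.05
eef_pos: [578.0, 40.0, 73.1]
tcp_rot: [3.141, -0.001, -2.85]
ft_force: [-0.4, -0.1, -1.0]
opening: 0.182
grip_force: 30.0
```

Request:
servo_tool(moves=[0,0,-0.008,0,0.1,0,0,-0.016,0,0.1,0,0,-0.024,0,0.1,0,0,-0.024,0,0.1])

```text
t: 32.38
eef_pos: [578.0, 40.0, 63.4]
tcp_rot: [3.141, -0.001, -2.85]
ft_force: [0.3, -0.1, -2.5]
opening: 0.186
grip_force: 30.0
```

Request:
servo_tool(moves=[0,0,-0.01,0,0.1,0,0,-0.02,0,0.1,0,0,-0.03,0,0.1,0,0,-0.04,0,0.1,0,0,-0.044,0,0.1,0,0,-0.044,0,0.1])

```text
t: 32.88
eef_pos: [578.1, 40.0, 45.9]
tcp_rot: [3.141, -0.001, -2.85]
ft_force: [-0.3, 0.1, -1.5]
opening: 0.182
grip_force: 30.0
```

Request:
servo_tool(moves=[0,0,-0.002,0,0.1,0,0,-0.004,0,0.1,0,0,-0.005,0,0.1,0,0,-0.005,0,0.1])

```text
t: 33.22
eef_pos: [578.3, 40.0, 44.5]
tcp_rot: [3.142, 0.0, -2.85]
ft_force: [-0.1, -0.6, -1.9]
opening: 0.184
grip_force: 30.0
```

Request:
servo_tool(moves=[0,0,-0.002,0,0.1,0,0,-0.004,0,0.1,0,0,-0.004,0,0.1,0,0,-0.004,0,0.1])

```text
t: 33.55
eef_pos: [578.4, 40.0, 43.2]
tcp_rot: [-3.142, 0.0, -2.85]
ft_force: [-1.2, 0.8, 3.9]
opening: 0.183
grip_force: 30.0
```

Request:
servo_tool(moves=[0,0,-0.0012,0,0.1,0,0,-0.0012,0,0.1,0,0,-0.0012,0,0.1,0,0,-0.0012,0,0.1])

```text
t: 33.88
eef_pos: [578.4, 40.0, 43.2]
tcp_rot: [-3.141, 0.001, -2.85]
ft_force: [-2.7, -0.3, 9.8]
opening: 0.183
grip_force: 30.0
```

```bash
python3 snap.py w18; python3 chk.py w18; python3 chk2.py w18; python3 sidechk.py
```

```text
33.88 [578.4  40.   43.2] [-3.1415e+00  6.0000e-04 -2.8500e+00] [-2.7 -0.3  9.8] op mm 17.41 29.99705672264099
tongue pts 1628 med 47.703054094259656
25 145 46.81; 30 263 47.79; 35 238 47.72; 40 237 47.74; 45 221 47.78; 50 216 47.63; 55 207 47.75; 60 101 47.7; 
plate [6.03223264e-04 1.04035575e-03 3.99011930e+01] -30.407465156309577 30.376328277105642
tongue 1086 [ 0.0184 -0.0078  4.5731] end -16.334838110350965
ring pts 966
18.74762564237197 27.405210566759994 52.41890198860184 -14.136481541805647 14.082777165855656
side 23 ring top plane [ 3.0000e-03 -3.6000e-02  6.2216e+01] [61.4 62.2 63. ]
scene 39 ring top plane [2.5000e-02 0.0000e+00 6.2232e+01] [61.4 62.6 63.3]
```

Level and seated: tongue top 47.7, ring top 62.2. Trimming the push to about 8 N.

Request:
servo_tool(moves=[0,0,0.0005,0,0.1,0,0,0.0005,0,0.1,0,0,0.0005,0,0.1,0,0,0.0005,0,0.1,0,0,0.0005,0,0.1])

```text
t: 34.45
eef_pos: [578.4, 40.0, 43.1]
tcp_rot: [-3.142, 0.0, -2.85]
ft_force: [-2.8, 1.2, 7.2]
opening: 0.182
grip_force: 30.0
```

```bash
python3 -c "
from cell import *
print(state()['ft_force']);print(job_done())"
```

```text
[-2.84215082  1.19003152  7.20812736]
the job is handed in; nothing more can be done
None
```

The job is handed in at about 34.5 s: the plate is flush on the fixed plate (within about 0.5 mm), the spindle's flat is square away from the plates, and the collar sits level over it, gripped by its tongue and pressed down with about 8 N; it tilted on the first try, so I lifted it off, set it on the counter and refitted it.

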